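# Snap the cover onto an in-line filter holder with the seating tool

### The job

Close the filter holder: set the blue cover, nipple up, centrally on the four clips of the white holder and let go of it, then press it down squarely with the orange-handled seating tool, never with the gripper itself, until all four clips snap over its rim. The holder gives on its rubber cushion, so press by feel: never with more than about 30 N, and stop as soon as it has clicked home, because leaning on the seated cover (over about 15 N) crushes the filter. Finally stand the tool upright back in its grey rest, and do not disturb the vial, the weighing bottle or the petri dish.

Things in the scene. Friction and masses are not known exactly. Their poses are not given: they have to be found in the camera images.
- cover: loose blue plastic cover of an in-line filter holder, about 35 g, round about its z axis. Origin: centre of its flat underside, z up. Above that a rim 54 mm in diameter and 2 mm thick, a boss 44 mm in diameter up to z = 10 mm, and a hose nipple 15 mm in diameter from z = 10 to 28 mm. It starts lying on the worktop, nipple up
- nipple (a point): point on the axis of the cover's nipple, 20 mm above the cover's underside. The nipple can be pinched from above with the fingertips just above the boss
- holder: white lower half of the filter holder, 68 mm wide, with a white filter and red seal on top. Origin: centre of its underside, z up. Four grey sprung clips stand round it (+x, +y, -x, -y), 64 mm over their backs, tops at z = 34.6 mm. A cover set down loosely rests on their sloping tops with its underside at about z = 30.5 mm; fully home, under all four hooks, at z = 24 mm
- seat (a point): centre of the holder's flat seat, 24 mm above the holder's underside, where the cover's underside ends up. Forcing the cover through the clips takes some 14 to 25 N straight down, which varies; then they snap over its rim, the cover drops onto the seat and the force falls at once by 8 N or more. More than about 30 N at any time, or about 15 N once it is home, spoils the filter
- nest: aluminium plate, 100 x 100 x 12 mm, screwed to the worktop. Origin: centre of its underside. The holder stands on it on a rubber cushion, its underside 22 mm above the worktop; under load the holder sinks by some millimetres (at most 10 mm, how stiffly is not known) and rises again
- seating_tool: loose seating tool, about 160 g, round about its z axis. Origin: centre of its underside, z up. An aluminium foot 43 mm in diameter and 30 mm high has a bore in its underside (24 mm in diameter, 21 mm deep) that goes over the cover's nipple, so that the flat ring round the bore bears on the boss. It starts standing in its rest
- handle (a point): point on the axis of the tool's orange handle (25 mm in diameter, from 30 to 78 mm above the tool's underside), 50 mm above the underside: with the TCP here in a grip from above, the fingertips are just above the foot's shoulder
- tool_rest: grey round rest for the tool, fixed on the worktop, 66 mm in diameter and 10 mm high, with a recess 51 mm in diameter whose floor is at z = 4 mm. Origin: centre of its underside, z up
- sample_vial: standing 27 mm glass vial, 64 mm high, near the work; leave it alone. Origin: centre of its underside
- weighing_bottle: standing glass weighing bottle, 42 mm across, 58 mm high; leave it alone. Origin: centre of its underside
- petri_dish: glass petri dish, 61 mm across, 12 mm high, lying near the work; leave it alone. Origin: centre of its underside
There are look-alikes about, which are no part of the job. Of the things shaped like the cover, the blue one is meant.

How it is judged:
By the outcome, as a careful person would: the job done as asked, in the order asked, and still so for the second after the job is handed in, with the robot touching nothing.
It also fails if it takes over 61 s, if anything falls off the work surface, if the arm or the gripper's body presses on something with over 40 N, if the wrist force passes 120 N, or if a joint passes its speed limit or range.

### The arm

A 7-joint arm with a two-finger parallel gripper is mounted at the origin on a cart in front of the work surface, level with it; the furniture and walls round the work are solid. World frame = base frame: x ahead of the robot, y to its left, z up, the work surface at z = 0. Lengths are in m, angles in rad, forces in N, time in s.
With the tool pointing down it reaches from about 0.4 to 0.85 m from the base axis. Payload 10.4 kg.
Tool frame: the origin (TCP) lies between the finger pads, 19 mm behind the fingertips; this is the grasp point; z points along the fingers, y is the line along which they close (so a half turn about z gives the same grasp; the last joint's range is limited). The gripper opens to 85 mm and grips with 20 to 120 N. Pads are 22 mm wide; open, the fingers measure 114 mm over their backs; the gripper's body (76 mm by 85 mm) begins 54 mm behind the grasp point. The pads swing forward as they close: fully open they stand 13 mm farther back than shut.
Start: joints at [-1.339, 0.332, -0.065, 1.46, 0.022, 1.35, -0.088], TCP at [0.158, 0.605, 0.25] pointing down, gripper open.
Joint ranges: [-2.6, 2.6], [-0.5, 2.12], [-1.47, 1.34], [0.16, 2.42], [-1.27, 4.41], [0.06, 2.06], [-2.6, 2.6]. Speed limits (rad/s): [2.22, 2.22, 2.79, 2.79, 3.14, 3.14, 3.14].

### API

Orientations are given as a 3x3 rotation matrix whose columns are the frame's x, y, z axes.
In Python, from workcell import * gives the robot as it stands.
- The arm moves only by the tool jog_arm, never from a script. Its argument "rows" is a list of rows, each an object of numbers: "tx", "ty", "tz": the shift along the world's x, y, z in mm; "spin": the turn about the world's z in degrees; "grip": the gripper command: -1 is fully open, 1 is shut, values between are in proportion. In form: [{"tx": .., "ty": .., "tz": .., "spin": .., "grip": ..}, ...]. A call has 1 to 20 rows; each row is the pose to reach, as a shift and turn from the pose commanded when the call began; what a row does not reach only later rows make up. A row lasts 1/12 s, in which the tool goes at most 41.7 mm and 7.16 degrees, less where a joint would pass 70% of its speed; a pose out of reach is approached as far as the arm can. A call with a gripper value outside its range is refused whole. The fingers move at their own pace and stop on an object; "squeeze" is the grip in N (left out, the last holds). Time passes only in rows, so rows that repeat a pose let the fingers close. It gives the time, the measured TCP pose, the force, the opening and the grip force at its end, in the units of the state.
- get_obs(): the state, without advancing time (a new reading comes with each control period).
- capture(name): name is "scene" or "top"; returns a dict with "color" (480x640x3 uint8, blue, green, red), "camera_matrix" (3x3 intrinsics, pixels), "R" (3x3) and "t" (3): a world point X has camera coordinates R X + t. Camera axes: x right, y down, z forward; pixel columns grow to the right and rows downward; lengths in m; the calibration is good to about 2 mm. A picture is of the moment at which its call begins. There is no depth.
- hand_in(): hands the job in; it is judged then, once.
The state is a dict: "clock": time; "joint_positions": joint angles; "joint_velocities": joint speeds; "joint_efforts": joint torques, N m; "position": TCP position; "tcp_rot": TCP orientation; "contact_force": force on the tool from outside, world axes, zero at the start; "wrist_torque": the same for the moment, N m; "grip_width": opening from 0.0 (shut) to 1.0 (fully open); "grasp_force": force on a finger pad.
Only numpy, scipy, OpenCV 4.12 (cv2) and the standard library are available. Lean on these libraries where they do the work, as an engineer would, in place of code of your own. Each camera call takes 0.05 s, during which the arm holds its last target. There are 200 camera calls.

## Working session

There is one attempt and no reset: what is moved stays moved. The work goes in short steps, Python scripts to look and compute and a tool call to move; the robot and the scene stay as the last step left them, time stands still between calls to the robot, and variables do not carry over. Pictures are saved under pics/ and viewed, at most 10 in all, crops included, and the job is handed in when it is done.

Besides the shell and the picture viewer there is one more tool, called after "Request:" by a JSON object that holds its "fn" and its "kwargs". jog_arm: Moves the arm, as the interface text tells. Its arguments: {"type":"object","properties":{"rows":{"type":"array"},"squeeze":{"type":"number"}},"required":["rows"]}

```bash
mkdir -p pics
python3 - <<'E'
from workcell import *
import cv2,numpy as np,pickle
d={n:capture(n) for n in("scene","top")}
pickle.dump(d,open("cap0.pkl","wb"))
for n in d:
    cv2.imwrite(f"pics/{n}0.png",d[n]["color"]); print(n,d[n]["camera_matrix"].tolist(),d[n]["R"].round(4).tolist(),d[n]["t"].round(4).tolist())
o=get_obs(); print(o)
E
```

```text
scene [[449.696006886736, 0.0, 319.16130723777883], [0.0, 449.696006886736, 234.24591168107068], [0.0, 0.0, 1.0]] [[-0.7753, -0.6312, 0.023], [-0.3848, 0.4432, -0.8096], [0.5009, -0.6365, -0.5865]] [0.4294, 0.2778, 0.6046]
top [[503.5430265814406, 0.0, 319.68084055533683], [0.0, 503.5430265814406, 249.18695753544938], [0.0, 0.0, 1.0]] [[-0.0669, -0.9978, -0.0026], [-0.9759, 0.066, -0.208], [0.2077, -0.0114, -0.9781]] [0.0251, 0.5778, 0.9254]
{'clock': 0.1, 'joint_positions': array([-1.33861679,  0.33281152, -0.06465932,  1.46082096,  0.02162088,
        1.34989248, -0.08849139]), 'joint_velocities': array([-1.52547367e-03, -3.05369144e-04,  7.05346883e-04, -2.25792422e-03,
        1.12506388e-03,  7.65291172e-04, -5.30187722e-05]), 'joint_efforts': array([ 2.37761611e-03, -6.26752067e+01,  4.99091554e-02, -3.92426920e+01,
        1.63209310e-02,  7.08550215e-03, -1.46122568e-05]), 'position': array([0.15747676, 0.60453278, 0.24931097]), 'tcp_rot': array([[-9.67717175e-01,  2.52038525e-01, -2.26008799e-04],
       [ 2.52038611e-01,  9.67716415e-01, -1.21593649e-03],
       [-8.77504144e-05, -1.23364557e-03, -9.99999235e-01]]), 'contact_force': array([-0.75373439, -0.12132639, -0.02384784]), 'wrist_torque': array([ 0.00189303, -0.04692418, -0.0252902 ]), 'grasp_force': 0.0, 'grip_width': 1.000418311068853}
```

View pics/scene0.png

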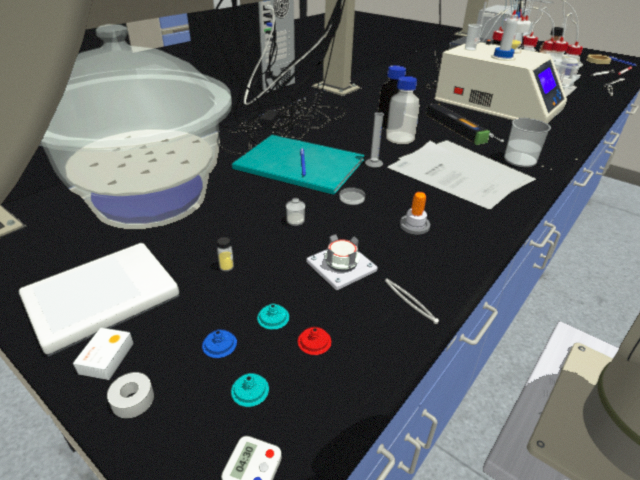

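View pics/top0.png

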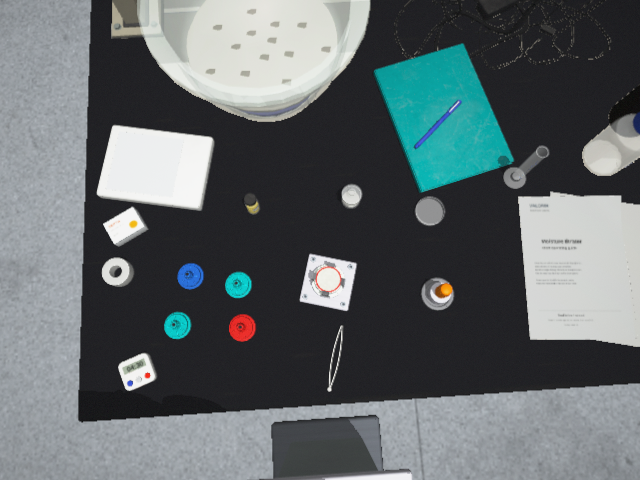

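The scene shows four cover-shaped things. In the top view they are blue at (190,276), teal at (238,285), teal at (177,325) and red at (242,327). The blue one at (190,276), which is (219,343) in the scene view, fits the description. The holder on its nest is at (328,280), and the tool in its rest is at (438,293).

```bash
cat > h.py <<'E'
import cv2,numpy as np
def ray(c,p):
    K,R,t=c["camera_matrix"],c["R"],c["t"]
    return -R.T@t, R.T@np.linalg.inv(K)@np.array([p[0],p[1],1.])
def onz(c,p,z):
    o,d=ray(c,p); return o+d*(z-o[2])/d[2]
def proj(c,X):
    q=c["camera_matrix"]@(c["R"]@np.asarray(X,float)+c["t"]); return q[:2]/q[2]
def plane(c,cnt,z):  # contour pixels -> circle-ish outline on plane z (m)
    P=np.array([onz(c,p,z)[:2] for p in cnt.reshape(-1,2)]); 
    (a,b),r=cv2.minEnclosingCircle((P*1000).astype(np.float32)); 
    e=cv2.fitEllipse((P*1000).astype(np.float32)); return np.round(e[0],1),np.round(e[1],1),np.round((a,b,2*r),1)
def mask(c,lo,hi,box):
    h=cv2.cvtColor(c["color"],cv2.COLOR_BGR2HSV); m=cv2.inRange(h,np.array(lo),np.array(hi))
    x0,y0,x1,y1=box; k=np.zeros_like(m); k[y0:y1,x0:x1]=m[y0:y1,x0:x1]; return k
def big(m):
    cs,_=cv2.findContours(m,cv2.RETR_EXTERNAL,cv2.CHAIN_APPROX_NONE); return max(cs,key=cv2.contourArea)
E
python3 - <<'E'
from h import *
import pickle
d=pickle.load(open("cap0.pkl","rb")); s,t=d["scene"],d["top"]
for n,c,b in(("top",t,(165,250,215,302)),("scene",s,(195,320,243,362))):
    k=big(mask(c,(100,90,40),(130,255,255),b)); print("blue",n,k.reshape(-1,2).min(0),k.reshape(-1,2).max(0),plane(c,k,.001))
for n,c,b in(("top",t,(300,250,360,312)),("scene",s,(320,230,365,275))):
    m=mask(c,(0,70,60),(12,255,255),b)|mask(c,(168,70,60),(180,255,255),b)
    p=cv2.findNonZero(m); print("seal",n,len(p),plane(c,cv2.convexHull(p),.047))
    w=mask(c,(0,0,120),(180,90,255),(300,240,376,290) if n=="scene" else (290,245,365,315)); k=big(w)
    r=cv2.minAreaRect(k); print("nest",n,[onz(c,p,.012)[:2].round(4).tolist() for p in cv2.boxPoints(r)])
for n,c,b in(("top",t,(415,270,465,315)),("scene",s,(395,185,440,240))):
    m=mask(c,(5,140,80),(22,255,255),b); k=big(m); print("orange",n,k.reshape(-1,2).min(0),k.reshape(-1,2).max(0))
    m=mask(c,(0,0,60),(180,255,255),b); k=big(m); print("rest+tool",n,k.reshape(-1,2).min(0),k.reshape(-1,2).max(0),plane(c,k,.01))
for n,p in(("vial",(252,210)),("weigh",(351,201)),("petri",(430,211))): print(n,onz(t,p,0.005).round(3))
a=cv2.resize(t["color"][240:350,150:270],None,fx=3.2,fy=3.2,interpolation=2); b=cv2.resize(t["color"][245:315,290:470],(400,156)[::1],interpolation=2)
c1=cv2.resize(s["color"][180:300,300:440],None,fx=2.8,fy=2.8,interpolation=2); b=cv2.resize(t["color"][245:315,290:470],None,fx=4.3,fy=4.3,interpolation=2)
W=np.zeros((a.shape[0]+301,800,3),np.uint8)[:660]
W[:a.shape[0],:a.shape[1]]=a; W[:c1.shape[0],400:400+c1.shape[1]]=c1[:, :400]; o=max(a.shape[0],c1.shape[0])
b=cv2.resize(b,None,fx=.75,fy=.75); W[o:o+b.shape[0],:b.shape[1]]=b
cv2.imwrite("pics/crop1.png",W[:600])
E
```

```text
blue top [177 263] [204 289] (array([553.1, 255.2]), array([54.6, 54.9]), array([553.4, 255. ,  56.6]))
blue scene [201 328] [237 358] (array([556., 252.]), array([56.2, 60.5]), array([556.1, 250.7,  63. ]))
seal top 117 (array([520.5, -26.2]), array([51. , 51.7]), array([520.3, -26.6,  52.3]))
nest top [[0.4847, 0.0349], [0.5824, 0.0093], [0.5554, -0.0888], [0.4586, -0.0613]]
seal scene 96 (array([523.5, -30.4]), array([52.9, 55.2]), array([522.9, -30.8,  55.9]))
nest scene [[0.5816, 0.009], [0.5791, -0.1321], [0.4563, -0.0581], [0.4687, 0.0625]]
orange top [436 283] [452 297]
rest+tool top [421 277] [454 310] (array([ 481.7, -245.4]), array([65. , 66.3]), array([ 481.6, -245.7,   68. ]))
orange scene [411 191] [426 215]
rest+tool scene [400 191] [430 234] (array([ 496.1, -279.6]), array([ 59.1, 196. ]), array([ 499.3, -296.3,  189.4]))
vial [0.684 0.122 0.005]
weigh [ 0.69  -0.087  0.005]
petri [ 0.656 -0.252  0.005]
```

View pics/crop1.png

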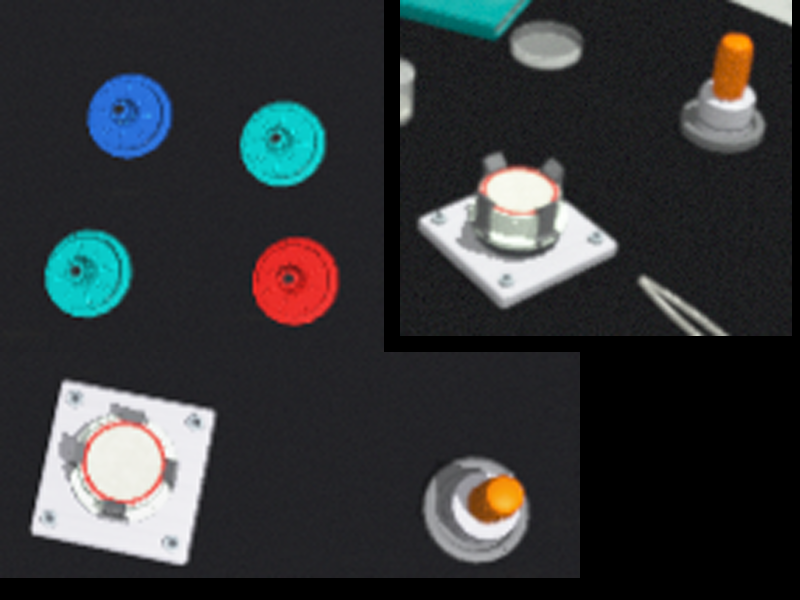

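The enlarged crop confirms the blue cover, nipple up, at top px (190,276). The rim fits 54.7 mm against the true 54, the seal 51 mm and the rest 66 mm, so the heights are consistent. The two views differ by about 4 mm, so I'll use the middle and check it after the grasp. First I move above the cover.

Request:
{"fn": "jog_arm", "kwargs": {"rows": [{"tx": 397, "ty": -352, "tz": -140, "spin": 0, "grip": 0.0}, {"tx": 397, "ty": -352, "tz": -140, "spin": 0, "grip": 0.0}, {"tx": 397, "ty": -352, "tz": -140, "spin": 0, "grip": 0.0}, {"tx": 397, "ty": -352, "tz": -140, "spin": 0, "grip": 0.0}, {"tx": 397, "ty": -352, "tz": -140, "spin": 0, "grip": 0.0}, {"tx": 397, "ty": -352, "tz": -140, "spin": 0, "grip": 0.0}, {"tx": 397, "ty": -352, "tz": -140, "spin": 0, "grip": 0.0}, {"tx": 397, "ty": -352, "tz": -140, "spin": 0, "grip": 0.0}, {"tx": 397, "ty": -352, "tz": -140, "spin": 0, "grip": 0.0}, {"tx": 397, "ty": -352, "tz": -140, "spin": 0, "grip": 0.0}, {"tx": 397, "ty": -352, "tz": -140, "spin": 0, "grip": 0.0}, {"tx": 397, "ty": -352, "tz": -140, "spin": 0, "grip": 0.0}, {"tx": 397, "ty": -352, "tz": -140, "spin": 0, "grip": 0.0}, {"tx": 397, "ty": -352, "tz": -140, "spin": 0, "grip": 0.0}, {"tx": 397, "ty": -352, "tz": -140, "spin": 0, "grip": 0.0}, {"tx": 397, "ty": -352, "tz": -140, "spin": 0, "grip": 0.0}, {"tx": 397, "ty": -352, "tz": -140, "spin": 0, "grip": 0.0}, {"tx": 397, "ty": -352, "tz": -140, "spin": 0, "grip": 0.0}], "squeeze": 30}}

```text
clock: 1.6
position: [0.5537, 0.2544, 0.1103]
tcp_rot: [[-0.968, 0.25, -0.0], [0.25, 0.968, 0.001], [0.0, 0.001, -1.0]]
contact_force: [0.2, -0.4, -0.5]
grip_width: 0.499
grasp_force: 0.0
```

Request:
{"fn": "jog_arm", "kwargs": {"rows": [{"tx": 1, "ty": -1, "tz": -30, "grip": 0.0}, {"tx": 1, "ty": -1, "tz": -50, "grip": 0.0}, {"tx": 1, "ty": -1, "tz": -65, "grip": 0.0}, {"tx": 1, "ty": -1, "tz": -74, "grip": 0.0}, {"tx": 1, "ty": -1, "tz": -78, "grip": 0.0}, {"tx": 1, "ty": -1, "tz": -78, "grip": 0.0}, {"tx": 1, "ty": -1, "tz": -78, "grip": 0.0}]}}

```text
$.rows[0]: bad value
```

Run:
```python
from workcell import *
import cv2,numpy as np
s,t=capture("scene"),capture("top")
a=cv2.resize(s["color"][280:400,150:300],None,fx=2.6,fy=2.6,interpolation=2); b=cv2.resize(t["color"][220:340,130:280],None,fx=2.6,fy=2.6,interpolation=2)
cv2.imwrite("pics/near1.png",np.hstack([a,b]))
```

```text
(no output)
```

View pics/near1.png

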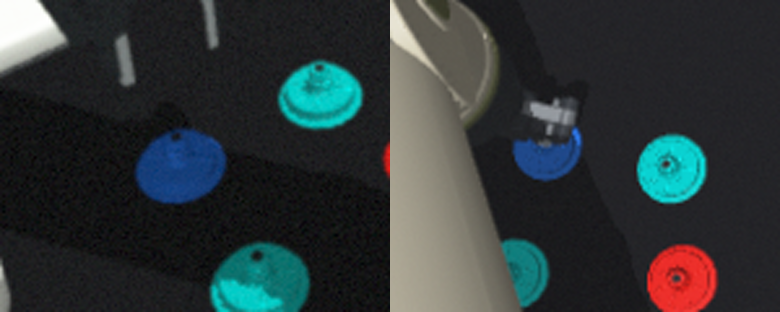

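The picture shows the fingers still above the blue cover. The move was refused because the rows need "spin", so I'm repeating it.

Request:
{"fn": "jog_arm", "kwargs": {"rows": [{"tx": 1, "ty": -1, "tz": -30, "spin": 0, "grip": 0.0}, {"tx": 1, "ty": -1, "tz": -50, "spin": 0, "grip": 0.0}, {"tx": 1, "ty": -1, "tz": -65, "spin": 0, "grip": 0.0}, {"tx": 1, "ty": -1, "tz": -74, "spin": 0, "grip": 0.0}, {"tx": 1, "ty": -1, "tz": -78, "spin": 0, "grip": 0.0}, {"tx": 1, "ty": -1, "tz": -78, "spin": 0, "grip": 0.0}, {"tx": 1, "ty": -1, "tz": -78, "spin": 0, "grip": 0.0}]}}

```text
clock: 2.28
position: [0.5559, 0.2523, 0.0329]
tcp_rot: [[-0.968, 0.252, 0.001], [0.252, 0.968, 0.001], [-0.001, 0.001, -1.0]]
contact_force: [0.2, -0.3, -0.2]
grip_width: 0.495
grasp_force: 0.0
```

Request:
{"fn": "jog_arm", "kwargs": {"rows": [{"tx": 0, "ty": 0, "tz": 0, "spin": 0, "grip": 1}, {"tx": 0, "ty": 0, "tz": 0, "spin": 0, "grip": 1}, {"tx": 0, "ty": 0, "tz": 0, "spin": 0, "grip": 1}, {"tx": 0, "ty": 0, "tz": 0, "spin": 0, "grip": 1}, {"tx": 0, "ty": 0, "tz": 0, "spin": 0, "grip": 1}, {"tx": 0, "ty": 0, "tz": 0, "spin": 0, "grip": 1}, {"tx": 0, "ty": 0, "tz": 0, "spin": 0, "grip": 1}, {"tx": 0, "ty": 0, "tz": 0, "spin": 0, "grip": 1}], "squeeze": 30}}

```text
clock: 2.95
position: [0.5561, 0.2522, 0.0331]
tcp_rot: [[-0.968, 0.252, 0.001], [0.252, 0.968, 0.001], [-0.001, 0.001, -1.0]]
contact_force: [-1.7, -0.4, 6.7]
grip_width: 0.158
grasp_force: 29.3
```

Request:
{"fn": "jog_arm", "kwargs": {"rows": [{"tx": 0, "ty": 0, "tz": 5, "spin": 0, "grip": 1}, {"tx": 0, "ty": 0, "tz": 25, "spin": 0, "grip": 1}, {"tx": 0, "ty": 0, "tz": 60, "spin": 0, "grip": 1}, {"tx": 0, "ty": 0, "tz": 97, "spin": 0, "grip": 1}, {"tx": -34, "ty": -275, "tz": 97, "spin": 0, "grip": 1}, {"tx": -34, "ty": -275, "tz": 97, "spin": 0, "grip": 1}, {"tx": -34, "ty": -275, "tz": 97, "spin": 0, "grip": 1}, {"tx": -34, "ty": -275, "tz": 97, "spin": 0, "grip": 1}, {"tx": -34, "ty": -275, "tz": 97, "spin": 0, "grip": 1}, {"tx": -34, "ty": -275, "tz": 97, "spin": 0, "grip": 1}, {"tx": -34, "ty": -275, "tz": 97, "spin": 0, "grip": 1}, {"tx": -34, "ty": -275, "tz": 97, "spin": 0, "grip": 1}, {"tx": -34, "ty": -275, "tz": 97, "spin": 0, "grip": 1}, {"tx": -34, "ty": -275, "tz": 97, "spin": 0, "grip": 1}, {"tx": -34, "ty": -275, "tz": 97, "spin": 0, "grip": 1}, {"tx": -34, "ty": -275, "tz": 97, "spin": 0, "grip": 1}]}}

```text
clock: 4.28
position: [0.5217, -0.0217, 0.129]
tcp_rot: [[-0.968, 0.25, -0.0], [0.25, 0.968, 0.0], [0.0, 0.0, -1.0]]
contact_force: [-0.2, -0.0, -0.8]
grip_width: 0.155
grasp_force: 29.3
```

Run:
```python
from workcell import *
from h import *
s,t=capture("scene"),capture("top")
import pickle; pickle.dump({"scene":s,"top":t},open("cap1.pkl","wb"))
o=get_obs(); p=o["position"]; print(p.round(4),o["contact_force"].round(2))
for n,c in(("top",t),("scene",s)):
    u,v=proj(c,p-[0,0,.03]).astype(int); b=(u-30,v-30,u+30,v+30)
    k=big(mask(c,(100,90,30),(130,255,255),b)); q=k.reshape(-1,2); print(n,(u,v),q.min(0),q.max(0),plane(c,k,p[2]-.031))
    cv2.imwrite(f"pics/_{n}.png",c["color"][v-60:v+60,u-75:u+75])
cv2.imwrite("pics/near2.png",cv2.resize(np.hstack([cv2.imread("pics/_scene.png"),cv2.imread("pics/_top.png")]),None,fx=2.6,fy=2.6,interpolation=2))
```

```text
[ 0.5216 -0.0222  0.129 ] [-0.57  0.33 -0.64]Traceback (most recent call last):
  File "<stdin>", line 8, in <module>
  File "h.py", line 17, in big
    cs,_=cv2.findContours(m,cv2.RETR_EXTERNAL,cv2.CHAIN_APPROX_NONE); return max(cs,key=cv2.contourArea)
                                                                             ~~~^^^^^^^^^^^^^^^^^^^^^^^^
ValueError: max() iterable argument is empty
```

Run:
```python
from h import *
import pickle; d=pickle.load(open("cap1.pkl","rb"))
p=np.array([.5216,-.0222,.129]); L=[]
for n in("scene","top"):
    c=d[n]; u,v=proj(c,p-[0,0,.03]).astype(int); L.append(c["color"][v-75:v+75,u-95:u+95])
    m=mask(c,(100,90,30),(130,255,255),(u-40,v-40,u+40,v+40)); print(n,u,v,m.astype(bool).sum())
    if m.any():
        k=big(m); q=k.reshape(-1,2); print(q.min(0),q.max(0)); [print(z,plane(c,cv2.convexHull(k),z)) for z in(.097,.099)]
cv2.imwrite("pics/near2.png",cv2.resize(np.hstack(L),None,fx=2.1,fy=2.1,interpolation=2))
```

```text
scene 341 227 459
[328 214] [359 237]
0.097 (array([523.3, -29.6]), array([55.9, 78.8]), array([525.4, -31.6,  77.2]))
0.099 (array([521.7, -27.3]), array([55.7, 78.4]), array([523.7, -29.2,  76.9]))
top 326 274 0
```

View pics/near2.png

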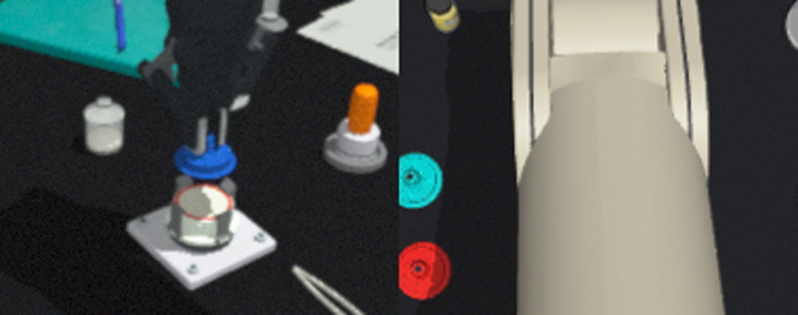

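The scene view shows the cover hanging level in the grip at (343,226), just above the holder. The arm hides it in the top view. I'll get the cover–holder offset from the same scene view, which cancels the calibration error.

Run:
```python
from h import *
import pickle
from scipy.optimize import least_squares
d=pickle.load(open("cap1.pkl","rb")); d0=pickle.load(open("cap0.pkl","rb"))
def circ(c,q,z,r):
    P=np.array([onz(c,p,z)[:2]*1000 for p in q]); 
    f=least_squares(lambda a:np.hypot(*(P-a).T)-r,P.mean(0),loss="soft_l1"); return f.x.round(1),np.abs(f.fun).mean().round(2)
def low(k):
    q=k.reshape(-1,2); e=(q[q[:,0].argmin(),1]+q[q[:,0].argmax(),1])/2; return q[q[:,1]>=e]
for c,b,z in((d["scene"],(301,187,381,267),.096),(d0["scene"],(195,320,243,362),0.)):
    q=low(big(mask(c,(100,90,30),(130,255,255),b))); print("cover",circ(c,q,z+.0005,27.3))
s=d["scene"]; m=mask(s,(0,70,60),(12,255,255),(320,240,365,275))|mask(s,(168,70,60),(180,255,255),(320,240,365,275))
q=low(cv2.convexHull(cv2.findNonZero(m))); print("seal",circ(s,q,.046,26)); 
s=d0["scene"]; m=mask(s,(0,70,60),(12,255,255),(320,230,365,275))|mask(s,(168,70,60),(180,255,255),(320,230,365,275))
h=cv2.convexHull(cv2.findNonZero(m)).reshape(-1,2); print("seal0",circ(s,h,.046,26),circ(s,low(h),.046,26))
t=d0["top"]; q=big(mask(t,(100,90,40),(130,255,255),(165,250,215,302))).reshape(-1,2); print("cover top",circ(t,q,.001,27.2))
print("handle top",onz(t,(446.6,289.7),.078)[:2])
for n,b in(("top",(415,270,465,315)),("scene",(395,185,440,240))):
    k=big(mask(d0[n],(5,140,80),(22,255,255),b)).reshape(-1,2); print(n,cv2.fitEllipse(k) if n=="top" else cv2.minAreaRect(k))
    h=cv2.cvtColor(d0[n]["color"],cv2.COLOR_BGR2HSV)
for X in([.4845,-.2475,.034],[.4845,-.2475,.082],[.4845,-.2475,.01]): print([proj(d0[n],X).round(1).tolist() for n in("top","scene")])
```

```text
cover (array([519. , -24.3]), np.float64(0.69))
cover (array([554.3, 253.5]), np.float64(0.5))
seal (array([522.9, -30.5]), np.float64(0.28))
seal0 (array([524.2, -31.4]), np.float64(1.0)) (array([523. , -30.4]), np.float64(0.29))
cover top (array([553.1, 255.2]), np.float64(0.47))
handle top [ 0.48025426 -0.24762563]
top ((443.736572265625, 289.9278564453125), (12.0796537399292, 17.32105827331543), 65.72051239013672)
scene ((418.4038391113281, 202.98077392578125), (13.335896492004395, 24.122283935546875), 11.309932708740234)
[[440.9, 290.4], [415.4, 213.3]]
[[446.8, 287.2], [418.8, 194.4]]
[[438.1, 292.0], [413.8, 222.3]]
```

Request:
{"fn": "jog_arm", "kwargs": {"rows": [{"tx": 3.5, "ty": -6.5, "tz": 0, "spin": 0, "grip": 1}, {"tx": 3.5, "ty": -6.5, "tz": -15, "spin": 0, "grip": 1}, {"tx": 3.5, "ty": -6.5, "tz": -28, "spin": 0, "grip": 1}, {"tx": 3.5, "ty": -6.5, "tz": -34, "spin": 0, "grip": 1}, {"tx": 3.5, "ty": -6.5, "tz": -34, "spin": 0, "grip": 1}, {"tx": 3.5, "ty": -6.5, "tz": -34, "spin": 0, "grip": 1}, {"tx": 3.5, "ty": -6.5, "tz": -34, "spin": 0, "grip": 1}]}}

```text
clock: 4.97
position: [0.5255, -0.0297, 0.0957]
tcp_rot: [[-0.968, 0.252, 0.001], [0.252, 0.968, 0.0], [-0.001, 0.0, -1.0]]
contact_force: [0.4, 0.2, 0.1]
grip_width: 0.158
grasp_force: 29.4
```

```bash
cat >> h.py <<'E'
from scipy.optimize import least_squares
def circ(c,q,z,r):
    P=np.array([onz(c,p,z)[:2]*1000 for p in q]); 
    f=least_squares(lambda a:np.hypot(*(P-a).T)-r,P.mean(0),loss="soft_l1"); return f.x.round(1),np.abs(f.fun).mean().round(2)
def low(k):
    q=k.reshape(-1,2); e=(q[q[:,0].argmin(),1]+q[q[:,0].argmax(),1])/2; return q[q[:,1]>=e]
E
python3 - <<'E'
from workcell import *
from h import *
s=capture("scene"); o=get_obs(); p=o["position"]; print(p.round(4),o["contact_force"].round(2))
k=big(mask(s,(100,90,30),(130,255,255),(301,190,391,275))); q=k.reshape(-1,2); print(q.min(0),q.max(0),circ(s,low(k),p[2]-.0325,27.3))
cv2.imwrite("pics/near3.png",cv2.resize(s["color"][185:290,290:400],None,fx=5.5,fy=5.5,interpolation=2))
E
```

```text
[ 0.5255 -0.0297  0.0958] [-0.36 -0.04 -0.33]
[328 226] [358 248] (array([524.7, -33.9]), np.float64(0.6))
```

View pics/near3.png

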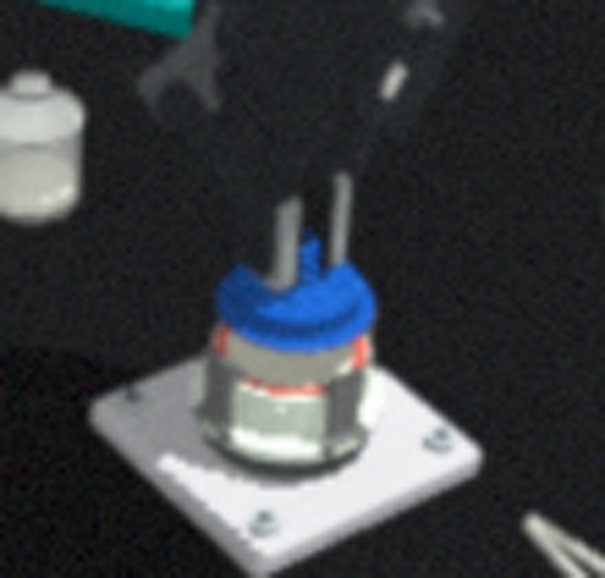

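Request:
{"fn": "jog_arm", "kwargs": {"rows": [{"tx": -0.7, "ty": 1.4, "tz": -4, "spin": 0, "grip": 1}, {"tx": -0.7, "ty": 1.4, "tz": -7, "spin": 0, "grip": 1}, {"tx": -0.7, "ty": 1.4, "tz": -8, "spin": 0, "grip": 1}, {"tx": -0.7, "ty": 1.4, "tz": -9, "spin": 0, "grip": 1}, {"tx": -0.7, "ty": 1.4, "tz": -9.5, "spin": 0, "grip": 1}, {"tx": -0.7, "ty": 1.4, "tz": -9.5, "spin": 0, "grip": 1}]}}

```text
clock: 5.52
position: [0.5244, -0.0282, 0.0856]
tcp_rot: [[-0.968, 0.252, 0.0], [0.252, 0.968, 0.0], [-0.0, 0.0, -1.0]]
contact_force: [-0.6, -0.3, 0.9]
grip_width: 0.159
grasp_force: 29.4
```

Request:
{"fn": "jog_arm", "kwargs": {"rows": [{"tx": 0, "ty": 0, "tz": -0.5, "spin": 0, "grip": 1}, {"tx": 0, "ty": 0, "tz": -0.5, "spin": 0, "grip": 1}, {"tx": 0, "ty": 0, "tz": -0.5, "spin": 0, "grip": 1}]}}

```text
clock: 5.77
position: [0.5245, -0.0282, 0.0852]
tcp_rot: [[-0.968, 0.252, 0.0], [0.252, 0.968, 0.0], [-0.0, 0.0, -1.0]]
contact_force: [-0.2, 0.7, 1.6]
grip_width: 0.153
grasp_force: 29.5
```

Request:
{"fn": "jog_arm", "kwargs": {"rows": [{"tx": 0, "ty": 0, "tz": 0, "spin": 0, "grip": 0.5}, {"tx": 0, "ty": 0, "tz": 0, "spin": 0, "grip": 0.3}, {"tx": 0, "ty": 0, "tz": 0, "spin": 0, "grip": 0.0}, {"tx": 0, "ty": 0, "tz": 0, "spin": 0, "grip": 0.0}, {"tx": 0, "ty": 0, "tz": 0, "spin": 0, "grip": 0.0}, {"tx": 0, "ty": 0, "tz": 10, "spin": 0, "grip": 0.0}, {"tx": 0, "ty": 0, "tz": 35, "spin": 0, "grip": 0.0}, {"tx": 0, "ty": 0, "tz": 65, "spin": 0, "grip": 0.0}, {"tx": -42, "ty": -219, "tz": 65, "spin": 0, "grip": 0.0}, {"tx": -42, "ty": -219, "tz": 65, "spin": 0, "grip": 0.0}, {"tx": -42, "ty": -219, "tz": 65, "spin": 0, "grip": 0.0}, {"tx": -42, "ty": -219, "tz": 65, "spin": 0, "grip": 0.0}, {"tx": -42, "ty": -219, "tz": 65, "spin": 0, "grip": 0.0}, {"tx": -42, "ty": -219, "tz": 65, "spin": 0, "grip": 0.0}, {"tx": -42, "ty": -219, "tz": 65, "spin": 0, "grip": 0.0}, {"tx": -42, "ty": -219, "tz": 65, "spin": 0, "grip": 0.0}, {"tx": -42, "ty": -219, "tz": 65, "spin": 0, "grip": 0.0}]}}

```text
clock: 7.18
position: [0.4828, -0.2461, 0.1503]
tcp_rot: [[-0.968, 0.251, 0.0], [0.251, 0.968, 0.001], [-0.0, 0.001, -1.0]]
contact_force: [-0.2, -0.3, 0.8]
grip_width: 0.498
grasp_force: 0.0
```

Run:
```python
from workcell import *
from h import *
import pickle
s,t=capture("scene"),capture("top"); pickle.dump({"scene":s,"top":t},open("cap2.pkl","wb"))
print(get_obs()["position"].round(4))
for n,c,b in(("top",t,(300,245,365,315)),("scene",s,(310,205,375,275))):
    k=big(mask(c,(100,90,30),(130,255,255),b)); q=k.reshape(-1,2); print(n,q.min(0),q.max(0),circ(c,q if n=="top" else low(k),.0535,27.3),plane(c,k,.0535))
a=cv2.resize(s["color"][195:285,295:390],None,fx=4.2,fy=4.2,interpolation=2); b=cv2.resize(t["color"][240:320,290:375],None,fx=4.7,fy=4.7,interpolation=2)
W=np.zeros((380,800,3),np.uint8); W[:a.shape[0],:a.shape[1]]=a[:380]; W[:b.shape[0],400:400+b.shape[1]]=b; cv2.imwrite("pics/near4.png",W)
```

```text
[ 0.4829 -0.2457  0.1502]
top [315 265] [342 292] (array([520.9, -27. ]), np.float64(1.28)) (array([521., -27.]), array([51.9, 52.4]), array([520.6, -26.9,  53.9]))
scene [328 230] [358 253] (array([523.4, -31.3]), np.float64(0.75)) (array([526.7, -36.2]), array([52.9, 70.7]), array([529.3, -39.1,  76.1]))
```

View pics/near4.png

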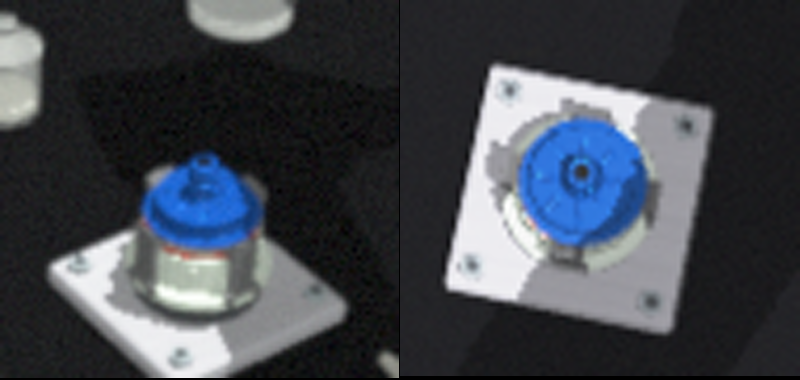

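Both views show the cover sitting level, nipple up. Against the seal centre it is off by (0.6,-0.7) mm in the top view and (0.4,-0.8) mm in the scene view, so it is central. Next is the tool, whose handle I put at about (481.5,-249).

Request:
{"fn": "jog_arm", "kwargs": {"rows": [{"tx": -1.5, "ty": -3, "tz": 0, "spin": 0, "grip": 0.0}, {"tx": -1.5, "ty": -3, "tz": -30, "spin": 0, "grip": 0.0}, {"tx": -1.5, "ty": -3, "tz": -60, "spin": 0, "grip": 0.0}, {"tx": -1.5, "ty": -3, "tz": -80, "spin": 0, "grip": 0.0}, {"tx": -1.5, "ty": -3, "tz": -90, "spin": 0, "grip": 0.0}, {"tx": -1.5, "ty": -3, "tz": -94, "spin": 0, "grip": 0.0}, {"tx": -1.5, "ty": -3, "tz": -94, "spin": 0, "grip": 0.0}, {"tx": -1.5, "ty": -3, "tz": -94, "spin": 0, "grip": 0.0}]}}

```text
clock: 7.95
position: [0.4815, -0.2505, 0.0571]
tcp_rot: [[-0.968, 0.252, 0.001], [0.252, 0.968, -0.0], [-0.001, -0.0, -1.0]]
contact_force: [0.8, 0.2, 0.1]
grip_width: 0.498
grasp_force: 0.0
```

Request:
{"fn": "jog_arm", "kwargs": {"rows": [{"tx": 0, "ty": 0, "tz": 0, "spin": 0, "grip": 1}, {"tx": 0, "ty": 0, "tz": 0, "spin": 0, "grip": 1}, {"tx": 0, "ty": 0, "tz": 0, "spin": 0, "grip": 1}, {"tx": 0, "ty": 0, "tz": 0, "spin": 0, "grip": 1}, {"tx": 0, "ty": 0, "tz": 0, "spin": 0, "grip": 1}, {"tx": 0, "ty": 0, "tz": 0, "spin": 0, "grip": 1}, {"tx": 0, "ty": 0, "tz": 0, "spin": 0, "grip": 1}], "squeeze": 70}}

```text
clock: 8.53
position: [0.4818, -0.2495, 0.0568]
tcp_rot: [[-0.968, 0.251, 0.002], [0.251, 0.968, 0.001], [-0.001, 0.001, -1.0]]
contact_force: [1.8, 5.9, 3.8]
grip_width: 0.275
grasp_force: 68.6
```

Request:
{"fn": "jog_arm", "kwargs": {"rows": [{"tx": 0, "ty": 0, "tz": 5, "spin": 0, "grip": 1}, {"tx": 0, "ty": 0, "tz": 30, "spin": 0, "grip": 1}, {"tx": 0, "ty": 0, "tz": 70, "spin": 0, "grip": 1}, {"tx": 0, "ty": 0, "tz": 103, "spin": 0, "grip": 1}, {"tx": 40, "ty": 221, "tz": 103, "spin": 0, "grip": 1}, {"tx": 40, "ty": 221, "tz": 103, "spin": 0, "grip": 1}, {"tx": 40, "ty": 221, "tz": 103, "spin": 0, "grip": 1}, {"tx": 40, "ty": 221, "tz": 103, "spin": 0, "grip": 1}, {"tx": 40, "ty": 221, "tz": 103, "spin": 0, "grip": 1}, {"tx": 40, "ty": 221, "tz": 103, "spin": 0, "grip": 1}, {"tx": 40, "ty": 221, "tz": 103, "spin": 0, "grip": 1}, {"tx": 40, "ty": 221, "tz": 103, "spin": 0, "grip": 1}, {"tx": 40, "ty": 221, "tz": 103, "spin": 0, "grip": 1}, {"tx": 40, "ty": 221, "tz": 103, "spin": 0, "grip": 1}, {"tx": 40, "ty": 221, "tz": 103, "spin": 0, "grip": 1}]}}

```text
clock: 9.78
position: [0.5206, -0.0308, 0.1591]
tcp_rot: [[-0.967, 0.254, -0.0], [0.254, 0.967, -0.0], [-0.0, -0.0, -1.0]]
contact_force: [-0.2, 0.1, -1.8]
grip_width: 0.276
grasp_force: 69.4
```

Run:
```python
from workcell import *
from h import *
import pickle
s=capture("scene"); o=get_obs(); p=o["position"]; print(p.round(4),o["contact_force"].round(2)); pickle.dump(s,open("cap3.pkl","wb"))
u,v=proj(s,p-[0,0,.053]); print("foot px pred",u,v)
k=big(mask(s,(100,90,30),(130,255,255),(310,205,375,275))); q=k.reshape(-1,2); print(q.min(0),q.max(0),circ(s,low(k),.0535,27.3))
f=mask(s,(0,0,110),(180,80,255),(int(u)-25,int(v)-30,int(u)+25,int(v)+14)); k=big(f); q=k.reshape(-1,2); print("foot",q.min(0),q.max(0))
for z in(p[2]-.053,): print(circ(s,low(k),z,21.8))
cv2.imwrite("pics/near5.png",cv2.resize(s["color"][150:290,270:410],None,fx=4.2,fy=4.2,interpolation=2))
```

```text
[ 0.5207 -0.0305  0.1591] [ 0.24 -0.27 -1.52]
foot px pred 345.0933963688136 222.22168201107962
[328 231] [358 253] (array([522.9, -31.6]), np.float64(0.79))
foot [335 193] [358 227]
(array([523.7, -38. ]), np.float64(1.32))
```

View pics/near5.png

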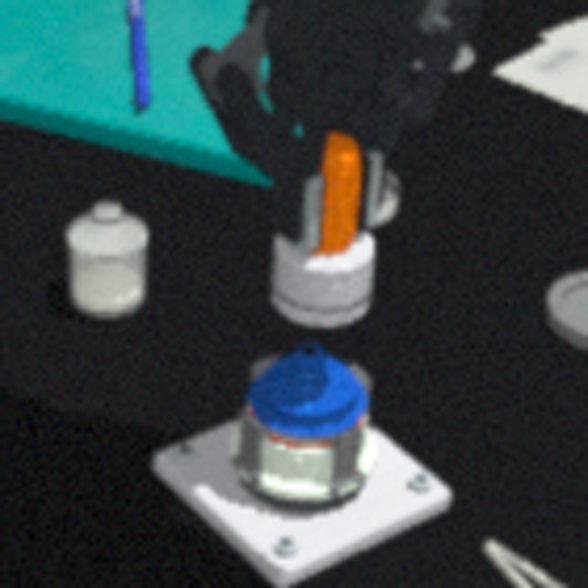

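The tool hangs upright. Its foot is at column 346.7 and should be at about 344.5 to stand over the nipple, so it needs roughly 4 mm. That agrees with going back to the TCP position where I let go of the cover, (524.4,-28.2).

Request:
{"fn": "jog_arm", "kwargs": {"rows": [{"tx": 3.7, "ty": 2.3, "tz": -5, "spin": 0, "grip": 1}, {"tx": 3.7, "ty": 2.3, "tz": -15, "spin": 0, "grip": 1}, {"tx": 3.7, "ty": 2.3, "tz": -20, "spin": 0, "grip": 1}, {"tx": 3.7, "ty": 2.3, "tz": -20, "spin": 0, "grip": 1}, {"tx": 3.7, "ty": 2.3, "tz": -20, "spin": 0, "grip": 1}, {"tx": 3.7, "ty": 2.3, "tz": -20, "spin": 0, "grip": 1}]}}

```text
clock: 10.33
position: [0.5245, -0.0271, 0.139]
tcp_rot: [[-0.968, 0.252, -0.0], [0.252, 0.968, -0.0], [0.0, -0.0, -1.0]]
contact_force: [0.1, 1.1, -1.1]
grip_width: 0.278
grasp_force: 69.4
```

Run:
```python
from workcell import *
from h import *
s=capture("scene"); o=get_obs(); p=o["position"]; print(p.round(4),o["contact_force"].round(2))
z0=p[2]-.053
B=mask(s,(100,90,30),(130,255,255),(310,205,375,275)); q=big(B).reshape(-1,2); cc=(q[:,0].min()+q[:,0].max())/2
u,v=proj(s,p-[0,0,.045]); F=mask(s,(0,0,110),(180,80,255),(int(u)-25,int(v)-25,int(u)+25,int(v)+12)); q2=big(F).reshape(-1,2)
w=q2[np.abs(q2[:,1]-v)<5]; fc=(w[:,0].min()+w[:,0].max())/2
e=[proj(s,[.523,-.0315,z])[0] for z in(.0545,p[2]-.045)]; print("cover col",cc,"foot col",fc,"expected",cc+e[1]-e[0], "foot px w",w[:,0].min(),w[:,0].max(),"bottom",q2[:,1].max())
```

```text
[ 0.5247 -0.027   0.1392] [-0.05  0.43 -1.26]
cover col 343.0 foot col 343.0 expected 344.157920671254 foot px w 332 354 bottom 236
```

Request:
{"fn": "jog_arm", "kwargs": {"rows": [{"tx": -1.3, "ty": -1.2, "tz": -2, "spin": 0, "grip": 1}, {"tx": -1.3, "ty": -1.2, "tz": -5, "spin": 0, "grip": 1}, {"tx": -1.3, "ty": -1.2, "tz": -8, "spin": 0, "grip": 1}, {"tx": -1.3, "ty": -1.2, "tz": -8, "spin": 0, "grip": 1}, {"tx": -1.3, "ty": -1.2, "tz": -8, "spin": 0, "grip": 1}]}}

```text
clock: 10.8
position: [0.5231, -0.0281, 0.1308]
tcp_rot: [[-0.968, 0.252, -0.0], [0.252, 0.968, 0.0], [0.0, -0.0, -1.0]]
contact_force: [-0.3, 0.5, -1.1]
grip_width: 0.274
grasp_force: 69.4
```

Request:
{"fn": "jog_arm", "kwargs": {"rows": [{"tx": 0, "ty": 0, "tz": -3, "spin": 0, "grip": 1}, {"tx": 0, "ty": 0, "tz": -6, "spin": 0, "grip": 1}, {"tx": 0, "ty": 0, "tz": -8, "spin": 0, "grip": 1}, {"tx": 0, "ty": 0, "tz": -8, "spin": 0, "grip": 1}]}}

```text
clock: 11.13
position: [0.5229, -0.0282, 0.1225]
tcp_rot: [[-0.968, 0.252, -0.001], [0.252, 0.968, -0.0], [0.001, -0.0, -1.0]]
contact_force: [0.3, -0.7, -1.3]
grip_width: 0.274
grasp_force: 69.4
```

Request:
{"fn": "jog_arm", "kwargs": {"rows": [{"tx": 0, "ty": 0, "tz": -2, "spin": 0, "grip": 1}, {"tx": 0, "ty": 0, "tz": -4, "spin": 0, "grip": 1}, {"tx": 0, "ty": 0, "tz": -5, "spin": 0, "grip": 1}, {"tx": 0, "ty": 0, "tz": -5, "spin": 0, "grip": 1}]}}

```text
clock: 11.47
position: [0.5231, -0.0282, 0.1177]
tcp_rot: [[-0.968, 0.252, -0.0], [0.252, 0.968, 0.0], [0.0, -0.0, -1.0]]
contact_force: [0.5, 0.0, -2.1]
grip_width: 0.279
grasp_force: 69.4
```

Request:
{"fn": "jog_arm", "kwargs": {"rows": [{"tx": 0, "ty": 0, "tz": -1, "spin": 0, "grip": 1}, {"tx": 0, "ty": 0, "tz": -2, "spin": 0, "grip": 1}, {"tx": 0, "ty": 0, "tz": -2, "spin": 0, "grip": 1}]}}

```text
clock: 11.72
position: [0.5232, -0.0282, 0.1159]
tcp_rot: [[-0.968, 0.252, -0.0], [0.252, 0.968, 0.0], [0.0, 0.0, -1.0]]
contact_force: [-0.1, 0.4, -1.0]
grip_width: 0.278
grasp_force: 69.4
```

Request:
{"fn": "jog_arm", "kwargs": {"rows": [{"tx": 0, "ty": 0, "tz": -0.5, "spin": 0, "grip": 1}, {"tx": 0, "ty": 0, "tz": -1, "spin": 0, "grip": 1}, {"tx": 0, "ty": 0, "tz": -1, "spin": 0, "grip": 1}]}}

```text
clock: 11.97
position: [0.5233, -0.0281, 0.1151]
tcp_rot: [[-0.968, 0.252, 0.0], [0.252, 0.968, 0.0], [-0.0, 0.0, -1.0]]
contact_force: [-0.6, -0.5, -0.8]
grip_width: 0.274
grasp_force: 69.4
```

Request:
{"fn": "jog_arm", "kwargs": {"rows": [{"tx": 0, "ty": 0, "tz": -0.5, "spin": 0, "grip": 1}, {"tx": 0, "ty": 0, "tz": -1, "spin": 0, "grip": 1}, {"tx": 0, "ty": 0, "tz": -1, "spin": 0, "grip": 1}]}}

```text
clock: 12.22
position: [0.5234, -0.028, 0.1142]
tcp_rot: [[-0.968, 0.252, 0.0], [0.252, 0.968, 0.0], [-0.0, 0.0, -1.0]]
contact_force: [-0.7, 0.8, 0.6]
grip_width: 0.277
grasp_force: 69.4
```

Request:
{"fn": "jog_arm", "kwargs": {"rows": [{"tx": 0, "ty": 0, "tz": -0.5, "spin": 0, "grip": 1}, {"tx": 0, "ty": 0, "tz": -1, "spin": 0, "grip": 1}, {"tx": 0, "ty": 0, "tz": -1, "spin": 0, "grip": 1}]}}

```text
clock: 12.47
position: [0.5234, -0.0281, 0.1132]
tcp_rot: [[-0.968, 0.252, 0.001], [0.252, 0.968, 0.0], [-0.0, 0.0, -1.0]]
contact_force: [-0.4, 1.2, 4.0]
grip_width: 0.274
grasp_force: 69.6
```

Request:
{"fn": "jog_arm", "kwargs": {"rows": [{"tx": 0, "ty": 0, "tz": -0.5, "spin": 0, "grip": 1}, {"tx": 0, "ty": 0, "tz": -1, "spin": 0, "grip": 1}, {"tx": 0, "ty": 0, "tz": -1, "spin": 0, "grip": 1}]}}

```text
clock: 12.72
position: [0.5236, -0.0281, 0.1124]
tcp_rot: [[-0.968, 0.252, 0.001], [0.252, 0.968, 0.0], [-0.001, 0.0, -1.0]]
contact_force: [0.0, 0.8, 6.1]
grip_width: 0.271
grasp_force: 69.8
```

Request:
{"fn": "jog_arm", "kwargs": {"rows": [{"tx": 0, "ty": 0, "tz": -0.5, "spin": 0, "grip": 1}, {"tx": 0, "ty": 0, "tz": -1, "spin": 0, "grip": 1}, {"tx": 0, "ty": 0, "tz": -1, "spin": 0, "grip": 1}]}}

```text
clock: 12.97
position: [0.5237, -0.0281, 0.1116]
tcp_rot: [[-0.968, 0.252, 0.001], [0.252, 0.968, 0.0], [-0.001, 0.001, -1.0]]
contact_force: [-1.2, 1.1, 7.3]
grip_width: 0.278
grasp_force: 70.0
```

Request:
{"fn": "jog_arm", "kwargs": {"rows": [{"tx": 0, "ty": 0, "tz": -0.5, "spin": 0, "grip": 1}, {"tx": 0, "ty": 0, "tz": -1, "spin": 0, "grip": 1}, {"tx": 0, "ty": 0, "tz": -1, "spin": 0, "grip": 1}]}}

```text
clock: 13.22
position: [0.5238, -0.0281, 0.1109]
tcp_rot: [[-0.968, 0.252, 0.001], [0.252, 0.968, 0.0], [-0.001, 0.001, -1.0]]
contact_force: [-2.6, 1.2, 9.8]
grip_width: 0.278
grasp_force: 70.3
```

Request:
{"fn": "jog_arm", "kwargs": {"rows": [{"tx": -0.4, "ty": 0, "tz": -0.5, "spin": 0, "grip": 1}, {"tx": -0.4, "ty": 0, "tz": -1, "spin": 0, "grip": 1}, {"tx": -0.4, "ty": 0, "tz": -1, "spin": 0, "grip": 1}]}}

```text
clock: 13.47
position: [0.5238, -0.028, 0.1102]
tcp_rot: [[-0.968, 0.252, 0.002], [0.252, 0.968, 0.001], [-0.002, 0.001, -1.0]]
contact_force: [-1.5, 1.7, 12.2]
grip_width: 0.276
grasp_force: 70.4
```

Request:
{"fn": "jog_arm", "kwargs": {"rows": [{"tx": -0.4, "ty": 0, "tz": -0.5, "spin": 0, "grip": 1}, {"tx": -0.4, "ty": 0, "tz": -0.8, "spin": 0, "grip": 1}, {"tx": -0.4, "ty": 0, "tz": -0.8, "spin": 0, "grip": 1}]}}

```text
clock: 13.72
position: [0.5237, -0.028, 0.1097]
tcp_rot: [[-0.968, 0.252, 0.003], [0.252, 0.968, 0.001], [-0.003, 0.001, -1.0]]
contact_force: [-1.3, 1.3, 14.8]
grip_width: 0.273
grasp_force: 70.5
```

Request:
{"fn": "jog_arm", "kwargs": {"rows": [{"tx": -0.2, "ty": 0, "tz": -0.6, "spin": 0, "grip": 1}, {"tx": -0.2, "ty": 0, "tz": -0.6, "spin": 0, "grip": 1}]}}

```text
clock: 13.88
position: [0.5237, -0.028, 0.1093]
tcp_rot: [[-0.968, 0.252, 0.004], [0.252, 0.968, 0.001], [-0.003, 0.002, -1.0]]
contact_force: [-1.8, 1.3, 15.5]
grip_width: 0.275
grasp_force: 70.7
```

Request:
{"fn": "jog_arm", "kwargs": {"rows": [{"tx": -0.2, "ty": 0, "tz": -0.6, "spin": 0, "grip": 1}, {"tx": -0.2, "ty": 0, "tz": -0.6, "spin": 0, "grip": 1}]}}

```text
clock: 14.05
position: [0.5237, -0.028, 0.1089]
tcp_rot: [[-0.968, 0.252, 0.004], [0.252, 0.968, 0.001], [-0.004, 0.002, -1.0]]
contact_force: [-1.6, 1.0, 17.8]
grip_width: 0.276
grasp_force: 70.8
```

Request:
{"fn": "jog_arm", "kwargs": {"rows": [{"tx": -0.1, "ty": 0, "tz": -0.6, "spin": 0, "grip": 1}, {"tx": -0.1, "ty": 0, "tz": -0.6, "spin": 0, "grip": 1}]}}

```text
clock: 14.22
position: [0.5238, -0.028, 0.1085]
tcp_rot: [[-0.968, 0.252, 0.004], [0.252, 0.968, 0.001], [-0.004, 0.002, -1.0]]
contact_force: [-2.0, 0.9, 17.9]
grip_width: 0.277
grasp_force: 70.9
```

Request:
{"fn": "jog_arm", "kwargs": {"rows": [{"tx": -0.1, "ty": 0, "tz": -0.6, "spin": 0, "grip": 1}, {"tx": -0.1, "ty": 0, "tz": -0.6, "spin": 0, "grip": 1}]}}

```text
clock: 14.38
position: [0.5233, -0.0281, 0.107]
tcp_rot: [[-0.968, 0.252, 0.004], [0.252, 0.968, 0.0], [-0.003, 0.001, -1.0]]
contact_force: [2.3, 0.1, 6.1]
grip_width: 0.277
grasp_force: 70.2
```

The force fell by 12 N, from 17.9 to 6.1, and the height fits the cover on its seat. I stop pressing and lift off straight up.

Request:
{"fn": "jog_arm", "kwargs": {"rows": [{"tx": 0, "ty": 0, "tz": 2, "spin": 0, "grip": 1}, {"tx": 0, "ty": 0, "tz": 6, "spin": 0, "grip": 1}, {"tx": 0, "ty": 0, "tz": 14, "spin": 0, "grip": 1}, {"tx": 0, "ty": 0, "tz": 26, "spin": 0, "grip": 1}, {"tx": 0, "ty": 0, "tz": 50, "spin": 0, "grip": 1}, {"tx": 0, "ty": 0, "tz": 50, "spin": 0, "grip": 1}, {"tx": 0, "ty": 0, "tz": 50, "spin": 0, "grip": 1}]}}

```text
clock: 14.97
position: [0.5222, -0.0282, 0.1569]
tcp_rot: [[-0.968, 0.252, 0.002], [0.252, 0.968, 0.0], [-0.001, 0.001, -1.0]]
contact_force: [0.4, 0.7, -1.2]
grip_width: 0.274
grasp_force: 69.6
```

Run:
```python
from workcell import *
from h import *
s=capture("scene"); o=get_obs(); p=o["position"]; print(p.round(4),o["contact_force"].round(2),o["tcp_rot"].round(4).tolist())
k=big(mask(s,(100,90,30),(130,255,255),(310,205,375,275))); q=k.reshape(-1,2); print(q.min(0),q.max(0),circ(s,low(k),.047,27.3))
cv2.imwrite("pics/near6.png",cv2.resize(s["color"][150:290,270:410],None,fx=4.2,fy=4.2,interpolation=2))
```

```text
[ 0.5216 -0.0282  0.1559] [-0.84  0.02 -2.53] [[-0.9677, 0.252, -0.0], [0.252, 0.9677, 0.0002], [0.0001, 0.0002, -1.0]]
[328 233] [357 255] (array([525.1, -33.8]), np.float64(1.13))
```

View pics/near6.png

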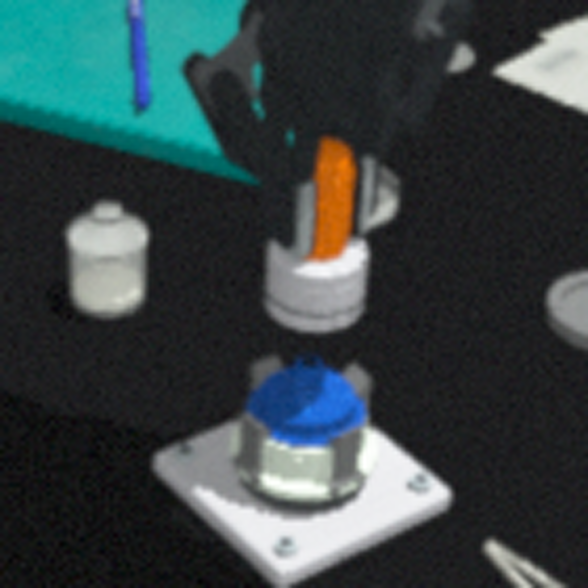

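The picture shows the cover at (342,246) fully down and level. The red seal is hidden and all the clips stand above the rim. The tool now goes back to its rest.

Request:
{"fn": "jog_arm", "kwargs": {"rows": [{"tx": -39, "ty": -220, "tz": 0, "spin": 0, "grip": 1}, {"tx": -39, "ty": -220, "tz": 0, "spin": 0, "grip": 1}, {"tx": -39, "ty": -220, "tz": 0, "spin": 0, "grip": 1}, {"tx": -39, "ty": -220, "tz": 0, "spin": 0, "grip": 1}, {"tx": -39, "ty": -220, "tz": 0, "spin": 0, "grip": 1}, {"tx": -39, "ty": -220, "tz": 0, "spin": 0, "grip": 1}, {"tx": -39, "ty": -220, "tz": 0, "spin": 0, "grip": 1}, {"tx": -39, "ty": -220, "tz": 0, "spin": 0, "grip": 1}, {"tx": -39, "ty": -220, "tz": -30, "spin": 0, "grip": 1}, {"tx": -39, "ty": -220, "tz": -60, "spin": 0, "grip": 1}, {"tx": -39, "ty": -220, "tz": -75, "spin": 0, "grip": 1}, {"tx": -39, "ty": -220, "tz": -75, "spin": 0, "grip": 1}, {"tx": -39, "ty": -220, "tz": -75, "spin": 0, "grip": 1}, {"tx": -39, "ty": -220, "tz": -75, "spin": 0, "grip": 1}]}}

```text
clock: 16.18
position: [0.4836, -0.2477, 0.0818]
tcp_rot: [[-0.968, 0.251, 0.001], [0.251, 0.968, -0.0], [-0.001, 0.0, -1.0]]
contact_force: [-0.6, 0.2, -0.5]
grip_width: 0.275
grasp_force: 69.5
```

Request:
{"fn": "jog_arm", "kwargs": {"rows": [{"tx": -0.7, "ty": -0.3, "tz": -8, "spin": 0, "grip": 1}, {"tx": -0.7, "ty": -0.3, "tz": -15, "spin": 0, "grip": 1}, {"tx": -0.7, "ty": -0.3, "tz": -19, "spin": 0, "grip": 1}, {"tx": -0.7, "ty": -0.3, "tz": -22, "spin": 0, "grip": 1}, {"tx": -0.7, "ty": -0.3, "tz": -23, "spin": 0, "grip": 1}, {"tx": -0.7, "ty": -0.3, "tz": -23, "spin": 0, "grip": 1}, {"tx": -0.7, "ty": -0.3, "tz": -23, "spin": 0, "grip": 1}]}}

```text
clock: 16.77
position: [0.4822, -0.2485, 0.058]
tcp_rot: [[-0.968, 0.252, 0.0], [0.252, 0.968, 0.0], [-0.0, 0.0, -1.0]]
contact_force: [0.1, -0.3, -1.5]
grip_width: 0.278
grasp_force: 69.5
```

Request:
{"fn": "jog_arm", "kwargs": {"rows": [{"tx": 0, "ty": 0, "tz": -0.6, "spin": 0, "grip": 1}, {"tx": 0, "ty": 0, "tz": -1.2, "spin": 0, "grip": 1}, {"tx": 0, "ty": 0, "tz": -1.2, "spin": 0, "grip": 1}]}}

```text
clock: 17.02
position: [0.4823, -0.2485, 0.0568]
tcp_rot: [[-0.968, 0.252, 0.0], [0.252, 0.968, -0.0], [-0.0, 0.0, -1.0]]
contact_force: [0.1, 0.1, -1.3]
grip_width: 0.276
grasp_force: 69.5
```

Request:
{"fn": "jog_arm", "kwargs": {"rows": [{"tx": 0, "ty": 0, "tz": -0.5, "spin": 0, "grip": 1}, {"tx": 0, "ty": 0, "tz": -0.8, "spin": 0, "grip": 1}, {"tx": 0, "ty": 0, "tz": -0.8, "spin": 0, "grip": 1}]}}

```text
clock: 17.27
position: [0.4824, -0.2485, 0.0567]
tcp_rot: [[-0.968, 0.252, 0.001], [0.252, 0.968, 0.0], [-0.001, 0.0, -1.0]]
contact_force: [-3.8, 2.0, 9.8]
grip_width: 0.274
grasp_force: 70.4
```

Request:
{"fn": "jog_arm", "kwargs": {"rows": [{"tx": 0, "ty": 0, "tz": 0.5, "spin": 0, "grip": 1}, {"tx": 0, "ty": 0, "tz": 0.5, "spin": 0, "grip": 0.3}, {"tx": 0, "ty": 0, "tz": 0.5, "spin": 0, "grip": 0.1}, {"tx": 0, "ty": 0, "tz": 0.5, "spin": 0, "grip": -0.1}, {"tx": 0, "ty": 0, "tz": 0.5, "spin": 0, "grip": -0.1}, {"tx": 0, "ty": 0, "tz": 0.5, "spin": 0, "grip": -0.1}, {"tx": 0, "ty": 0, "tz": 10, "spin": 0, "grip": -0.1}, {"tx": 0, "ty": 0, "tz": 30, "spin": 0, "grip": -0.1}, {"tx": 0, "ty": 0, "tz": 70, "spin": 0, "grip": -0.1}, {"tx": 0, "ty": 0, "tz": 110, "spin": 0, "grip": -0.1}, {"tx": 0, "ty": 0, "tz": 150, "spin": 0, "grip": -0.1}, {"tx": 0, "ty": -180, "tz": 150, "spin": 0, "grip": -0.1}, {"tx": 0, "ty": -180, "tz": 150, "spin": 0, "grip": -0.1}, {"tx": 0, "ty": -180, "tz": 150, "spin": 0, "grip": -0.1}, {"tx": 0, "ty": -180, "tz": 150, "spin": 0, "grip": -0.1}, {"tx": 0, "ty": -180, "tz": 150, "spin": 0, "grip": -0.1}, {"tx": 0, "ty": -180, "tz": 150, "spin": 0, "grip": -0.1}]}}

```text
clock: 18.68
position: [0.4798, -0.433, 0.2062]
tcp_rot: [[-0.966, 0.258, -0.001], [0.258, 0.966, -0.003], [0.001, -0.003, -1.0]]
contact_force: [-0.0, 0.3, 0.4]
grip_width: 0.547
grasp_force: 0.0
```

Run:
```python
from workcell import *
from h import *
s,t=capture("scene"),capture("top"); print(get_obs()["position"].round(3))
a=cv2.resize(s["color"][160:290,270:440],None,fx=2.35,fy=2.35,interpolation=2); b=cv2.resize(t["color"][170:320,235:470],None,fx=1.7,fy=2.0,interpolation=2)
W=np.zeros((310,800,3),np.uint8); W[:a.shape[0],:a.shape[1]]=a[:310]; W[:b.shape[0],400:400+b.shape[1]]=b; cv2.imwrite("pics/end.png",W)
```

```text
[ 0.482 -0.429  0.206]
```

View pics/end.png

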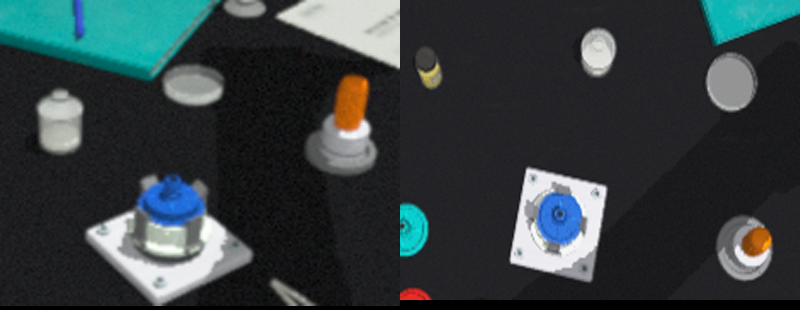

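The cover is seated under the clips, the tool stands upright in its rest, and the glassware is where it was. I'm handing in.

```bash
python3 -c "
from workcell import *
print(hand_in())"
```

```text
the job is handed in; nothing more can be done
None
```

The job is done and handed in at about 19 s: the blue cover clicked home at about 18 N measured at the wrist, the tool is back upright in its rest, and the vial, weighing bottle and petri dish are where they were.

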